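# Step the reagent feed wheel back one notch

### The arm

A 6-joint arm with a two-finger parallel gripper is mounted at the origin on a cart in front of the work surface, level with it; the furniture and walls round the work are solid. World frame = base frame: x ahead of the robot, y to its left, z up, the work surface at z = 0. Lengths are in mm, angles in rad, forces in N, time in s.
With the tool pointing down it reaches from about 275 to 750 mm from the base axis. Payload 10.2 kg.
Tool frame: the origin (TCP) lies at the very end of the fingers, on their centre line; the grasp point (between the pads) lies 19 mm behind it (ctrl.pinch_z is the distance from the TCP to the grasp point, in mm); y points along the fingers, z is the direction in which the jaws open and shut, and the axes are right-handed (so a half turn about y gives the same grasp; the last joint's range is limited). The gripper opens to 85 mm and grips with 20 to 120 N. Pads are 22 mm wide; open, the fingers measure 114 mm over their backs; the gripper's body (76 mm by 85 mm) begins 54 mm behind the grasp point. The pads swing forward as they close: fully open they stand 13 mm farther back than shut.
Start: joints at [0.909, 0.313, 1.498, -0, 1.331, -0.223], TCP at [223.061, 475.263, 231.294] pointing down, gripper open.
Joint ranges: [-2.94, 2.94], [-0.97, 2.17], [0.19, 2.56], [-1.23, 4.37], [0.02, 3.11], [-2.88, 2.88]. Speed limits (rad/s): [2.39, 2.39, 3.01, 3.14, 3.14, 3.14].

### API

Orientations are given as a unit quaternion [w, x, y, z].
In Python, from rig import sense, eyes, ctrl gives the robot as it stands. The module is installed in compiled form; this text tells all that it offers.
- The arm moves only by the shell command python3 -m handwheel 'ROWS' [FORCE]. ROWS is JSON, a list of rows, each an object of numbers: "grip": the finger opening in mm, from 0 to 85.4; "tx", "ty", "tz": the shift along the tool's x, y, z in mm; "wx", "wy", "wz": the turn, a rotation vector about the tool's x, y, z in rad. In form: [{"grip": .., "tx": .., "ty": .., "tz": .., "wx": .., "wy": .., "wz": ..}, ...]. A call has 1 to 10 rows; each row shifts and turns the commanded pose from where the row before left it, along the tool's axes as they then stand; what a row does not reach is not made up. A row lasts 1/12 s, in which the tool goes at most 41.7 mm and 7.16 degrees, less where a joint would pass 70% of its speed; a pose out of reach is approached as far as the arm can. A call is refused whole if a number of a shift passes 41.7 or a number of a turn 0.125, either way. A call with a gripper value outside its range is refused whole. The fingers move at their own pace and stop on an object; FORCE is the grip in N (left out, the last holds). Time passes only in rows, so rows that do not move let the fingers close. It gives the time, the measured TCP pose, the force and the opening at its end, in the units of the state.
- sense(): the state, without advancing time (a new reading comes with each control period).
- eyes.capture(name): name is "scene" or "top" or "wrist"; returns a dict with "pixels" (480x640x3 uint8, red, green, blue), "mtx" (3x3 intrinsics, pixels), "R" (3x3) and "t" (3): a world point X has camera coordinates R X + t. Camera axes: x right, y down, z forward; pixel columns grow to the right and rows downward; lengths in mm; the calibration is good to about 2 mm. A picture is of the moment at which its call begins. There is no depth.
- ctrl.finish_job(): hands the job in, once; it reports no verdict.
The state is a dict: "time_s": time; "joints": joint angles; "dq": joint speeds; "tau": joint torques, N m; "eef_pos": TCP position; "ee_rot": TCP orientation; "force": force on the tool from outside, world axes, zero at the start; "wrist_torque": the same for the moment, N m; "grip_width": opening from 0.0 (shut) to 1.0 (fully open).
Only numpy, scipy, OpenCV 4.12 (cv2) and the standard library are available. Lean on these libraries where they do the work, as an engineer would, in place of code of your own. Each camera call takes 0.05 s, during which the arm holds its last target.

### The job

The vial feed wheel has been stepped one notch too far. With a fingertip, tip the pawl's red knob outward, away from the wheel, until the pawl is lifted out of the teeth and stays up; then push the wheel back one notch (clockwise seen from above) by one of its blue posts, so that the orange dot stands at the orange pointer, and tip the pawl down again so that it locks fully home in that notch. Grasp and lift nothing: leave the vials standing in their pockets and the other things on the bench where they are.

Things in the scene. Friction and masses are not known exactly. Their poses are not given: they have to be found in the camera images.
- ratchet_base: white round base of the feed wheel, screwed to the bench: a disc 196 mm across and 12 mm thick, with a tongue under the pawl. Origin on the wheel's upright axis, at bench height. Its own -y axis points to the pawl, its +x axis to the orange pointer, z up. All 'base frame' offsets below are in this frame.
- feed_wheel (a joint): wheel angle (rad): about 0 at the start, growing counter-clockwise seen from above (forward). A notch is 0.524 rad (30 degrees), so one notch back reads -0.524. It turns stiffly (1 to 3 N at a post) and stays where it is left. With the pawl down it cannot turn back and has 0.085 rad of play either way; the wheel must be within that of a notch's middle for the pawl to drop home.
- pawl (a joint): pawl angle (rad): 0 = down, nose in a notch; 0.98 = tipped fully outward, lifted. Turns about a level pin along the base's x axis at base frame (0, -118, 48) mm. The knob's weight carries it over centre at about 0.5 to 0.6: beyond, it falls outward and stays up; below, it falls down. Under 1 N at the knob moves it. Nose clear of the teeth above 0.3; on top of a tooth it reads 0.28.
- pawl_knob (a point): centre of the red ball knob, 20 mm across, on a 7 mm steel stem, 65 mm from the pawl's pin. Pawl down: base frame (0, -87, 105) mm, leaning over the wheel. Pawl up: (0, -149, 105) mm, leaning outward. Half-way it stands 113 mm above the bench.
- pawl_nose (a point): underside of the pawl's nose (9 mm wide along the rim, 14 mm along the radius), on the wheel side of the pin, 40 mm from it.
- post_a (a point): top centre of a blue upright finger post on the wheel, 10 mm thick, standing from 32 to 78 mm above the bench, 62 mm from the wheel's axis. It turns with the wheel; with the wheel at 0 it stands at 45 degrees (counter-clockwise from the base's x axis). The four posts are alike; any may be pushed.
- post_b (a point): like post_a, at 135 degrees with the wheel at 0.
- post_c (a point): like post_a, at 225 degrees with the wheel at 0.
- post_d (a point): like post_a, at 315 degrees with the wheel at 0.
- wheel_dot (a point): flat orange dot, 8 mm across, on the wheel's top, 66 mm from its axis; one notch beyond the pointer at the start.
- pointer (a point): tip of the orange pointer fixed to the base at the wheel's rim, 46 mm above the bench, 87 mm from the wheel's axis.
- wheel_centre (a point): point on the wheel's axis at the height of the disc's top, 32 mm above the bench. The aluminium disc is 172 mm across, with 12 dark saw teeth on its rim (72 to 84 mm from the axis, tops 44 mm above the bench).
- vial_7: white-capped dropper vial, 23 mm across and 57 mm tall, standing loose in a white square pocket (15 mm high) on the wheel, 25 mm from the wheel's axis, its foot 32 mm and its top 89 mm above the bench. Origin at the centre of its underside. It only rides along: do not lift or tip it.
- vial_9: white-capped dropper vial, 23 mm across and 57 mm tall, standing loose in a white square pocket (15 mm high) on the wheel, 25 mm from the wheel's axis, its foot 32 mm and its top 89 mm above the bench. Origin at the centre of its underside. It only rides along: do not lift or tip it.
- vial_10: white-capped dropper vial, 23 mm across and 57 mm tall, standing loose in a white square pocket (15 mm high) on the wheel, 25 mm from the wheel's axis, its foot 32 mm and its top 89 mm above the bench. Origin at the centre of its underside. It only rides along: do not lift or tip it.
- vial_11: pink-capped dropper vial, 23 mm across and 57 mm tall, standing loose in a white square pocket (15 mm high) on the wheel, 25 mm from the wheel's axis, its foot 32 mm and its top 89 mm above the bench. Origin at the centre of its underside. It only rides along: do not lift or tip it.
- timer: white bench timer, 58 x 68 x 18 mm, lying loose on the bench; bystander. Origin at the centre of its underside.
- bottle_enzyme: small white bottle with purple cap, 34 mm across, 70 mm tall, loose bystander. Origin at the centre of its underside.
- tip_box_blue: blue open pipette tip box, 98 x 128 x 78 mm, loose bystander. Origin at the centre of its underside.
- dropper_bottle: brown dropper bottle with black bulb, 33 mm across, 102 mm tall, loose bystander. Origin at the centre of its underside.
There are look-alikes about, which are no part of the job. What is shaped like the vial_11 but green or yellow is not meant.

How it is judged:
By the outcome, as a careful person would: the job done as asked, in the order asked, and still so for the second after the job is handed in, with the robot touching nothing.
It also fails if it takes over 58 s, if anything falls off the work surface, if the arm or the gripper's body presses on something with over 40 N, if the wrist force passes 120 N, or if a joint passes its speed limit or range.

## Working session

There is one attempt and no reset: what is moved stays moved. The work goes in short steps, Python scripts to look and compute and a shell command to move; the robot and the scene stay as the last step left them, time stands still between calls to the robot, and variables do not carry over. Pictures are saved under pics/ and viewed, and the job is handed in when it is done.

```bash
mkdir -p pics; python3 - <<'E'
from rig import sense, eyes, ctrl
import cv2,numpy as np,pickle
s=sense();print(s, ctrl.pinch_z)
d={}
for n in("scene","top","wrist"):
    c=eyes.capture(n);d[n]=c
    cv2.imwrite(f"pics/{n}0.png",c["pixels"][:,:,::-1]);print(n,c["mtx"].tolist(),c["R"].round(3).tolist(),c["t"].round(1).tolist())
pickle.dump(d,open("c0.pkl","wb"))
E
```

```text
{'time_s': 0.0, 'joints': array([ 9.08605787e-01,  3.13475550e-01,  1.49841211e+00,  3.97592010e-05,
        1.33096270e+00, -2.23354958e-01]), 'dq': array([ 0.00237939,  0.00066556, -0.00078192, -0.00037777,  0.00164724,
       -0.00013259]), 'tau': array([ 4.02535661e-04, -4.12267256e+01, -2.59742761e+01, -1.37081743e-04,
        4.16475465e-03,  2.92206562e-05]), 'eef_pos': array([222.89705452, 475.07354443, 230.7313885 ]), 'ee_rot': array([-0.68975662,  0.6905485 , -0.15411595,  0.15371024]), 'force': array([ 0.18861687, -0.08215466,  0.49154373]), 'wrist_torque': array([0.01672258, 0.01462157, 0.01436502]), 'grip_width': 0.9978405875423418} 18.700000000000003
scene [[479.4467312640616, 0.0, 320.36714708616506], [0.0, 479.4467312640616, 241.04630782744516], [0.0, 0.0, 1.0]] [[-0.766, -0.643, -0.023], [-0.338, 0.432, -0.836], [0.547, -0.633, -0.548]] [49.4, 419.8, 410.8]
top [[592.9111894209063, 0.0, 323.69896156985703], [0.0, 592.9111894209063, 240.15713510202602], [0.0, 0.0, 1.0]] [[-0.007, -0.999, 0.031], [-0.993, 0.003, -0.118], [0.118, -0.032, -0.992]] [-443.3, 436.9, 1040.3]
wrist [[411.1952582806643, 0.0, 323.6388571904152], [0.0, 411.1952582806643, 242.10732418945082], [0.0, 0.0, 1.0]] [[0.425, 0.905, -0.001], [0.869, -0.408, 0.279], [0.252, -0.12, -0.96]] [-523.8, -35.9, 378.8]
```

View pics/scene0.png

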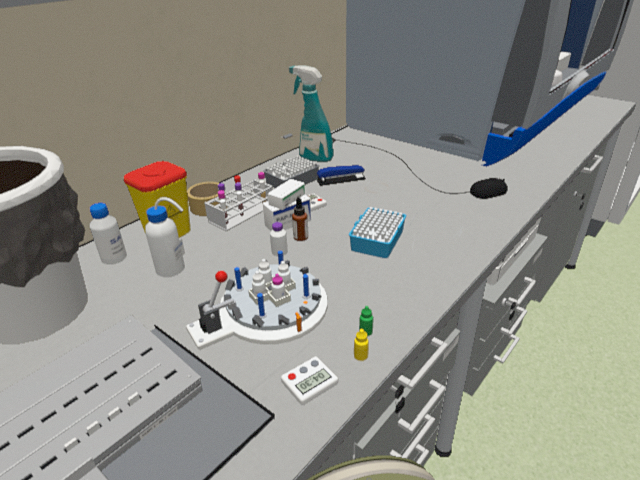

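View pics/top0.png

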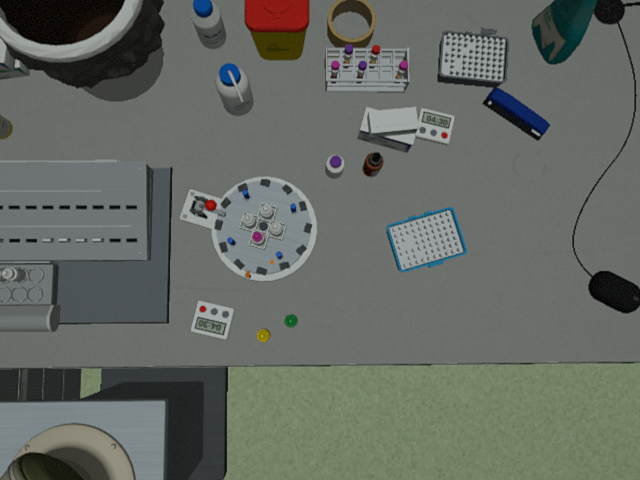

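View pics/wrist0.png

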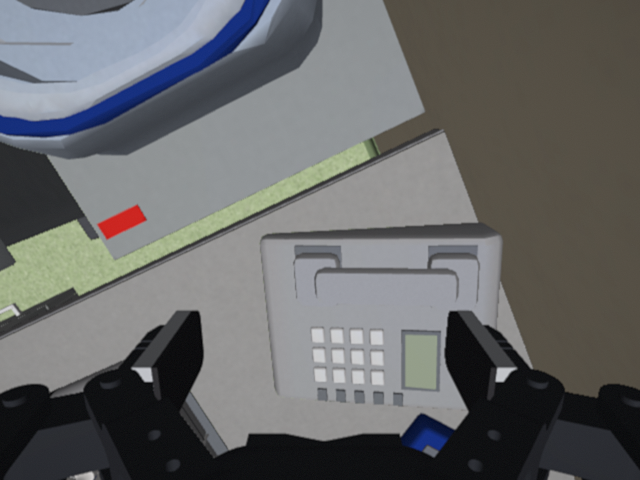

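The top view shows the wheel centred near (264,228), the knob at (210,205), the pointer at (248,275), the dot at (272,262) and the blue posts at (244,194), (293,209), (279,255) and (231,241). Next I'll fit the base pose.

```bash
cat > h.py <<'E'
import cv2,numpy as np
from scipy.optimize import least_squares
def proj(c,X):
    X=np.atleast_2d(X);p=X@np.array(c["R"]).T+np.array(c["t"]);q=p@np.array(c["mtx"]).T
    return q[:,:2]/q[:,2:]
def Rz(a): return np.array([[np.cos(a),-np.sin(a),0],[np.sin(a),np.cos(a),0],[0,0,1]])
def b2w(p,X): return np.atleast_2d(X)@Rz(p[2]).T+np.array([p[0],p[1],0])
def pol(r,deg,z): a=np.radians(deg);return [r*np.cos(a),r*np.sin(a),z]
def blobs(im,lo,hi,box,amin=4):
    hsv=cv2.cvtColor(im,cv2.COLOR_RGB2HSV);m=cv2.inRange(hsv,np.array(lo),np.array(hi))
    k=np.zeros_like(m);u0,v0,u1,v1=box;k[v0:v1,u0:u1]=255;m&=k
    n,l,s,c=cv2.connectedComponentsWithStats(m)
    return [(c[i].round(1).tolist(),s[i].tolist()) for i in range(1,n) if s[i][4]>=amin]
E
python3 - <<'E'
import pickle
from h import *
d=pickle.load(open("c0.pkl","rb"))
for n,box in(("top",(180,165,325,290)),("scene",(185,240,335,350))):
    im=d[n]["pixels"]
    for nm,lo,hi in(("blue",(105,130,50),(125,255,255)),("red",(0,150,90),(4,255,255)),("org",(8,150,120),(18,255,255)),("pink",(140,100,80),(170,255,255))):
        print(n,nm,blobs(im,lo,hi,box))
    u0,v0,u1,v1=box
    cv2.imwrite(f"pics/z_{n}.png",cv2.resize(im[v0:v1,u0:u1,::-1],None,fx=5 if n=='scene' else 4.7,fy=5 if n=='scene' else 4.7,interpolation=cv2.INTER_CUBIC))
E
```

```text
top blue [([244.9, 192.8], [242, 189, 6, 10, 36]), ([292.9, 206.6], [291, 204, 5, 6, 25]), ([230.6, 240.6], [228, 238, 7, 7, 29]), ([278.7, 254.4], [276, 252, 6, 6, 27])]
top red [([210.1, 204.6], [205, 200, 11, 10, 83])]
top org [([271.5, 261.5], [270, 260, 4, 4, 12]), ([247.2, 273.6], [246, 271, 3, 6, 15])]
top pink [([256.9, 236.3], [253, 232, 9, 10, 70])]
scene blue [([280.0, 255.8], [278, 251, 5, 13, 46]), ([237.7, 277.6], [235, 268, 6, 21, 85]), ([305.4, 284.4], [303, 274, 5, 22, 87]), ([260.4, 303.5], [257, 293, 7, 23, 99])]
scene red [([220.9, 275.9], [216, 271, 11, 11, 93])]
scene org [([305.0, 301.8], [304, 301, 3, 2, 4]), ([298.4, 321.6], [296, 313, 5, 18, 62])]
scene pink [([277.1, 279.5], [272, 274, 11, 11, 77])]
```

View pics/z_top.png

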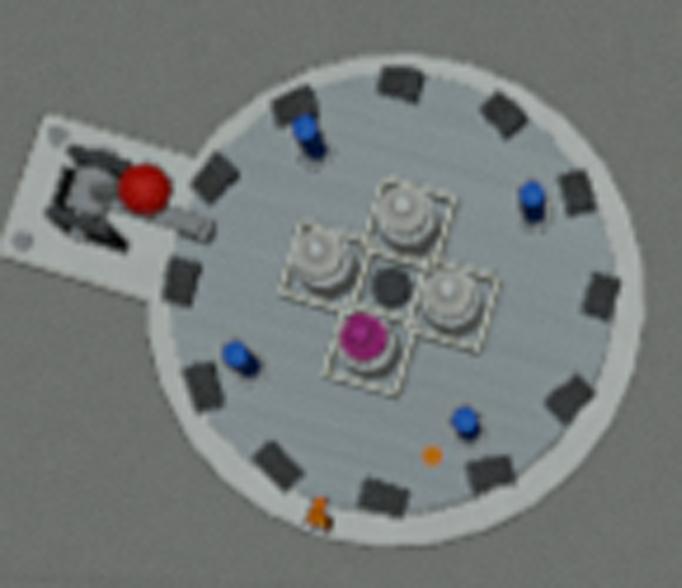

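View pics/z_scene.png

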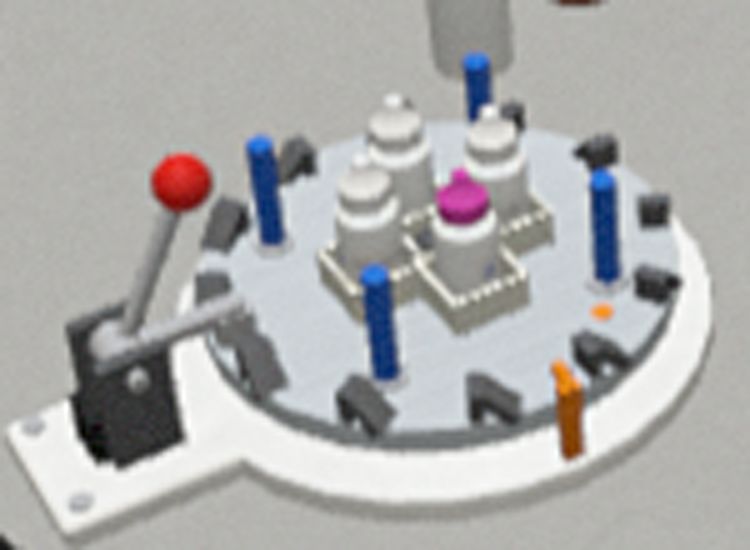

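The zooms show the pawl down between teeth and the dot about 30° past the pointer. Now the pose fit.

```bash
cat > fit.py <<'E'
import pickle
from h import *
d=pickle.load(open("c0.pkl","rb"))
def posts(w,z): return [pol(62,45+90*i+np.degrees(w),z) for i in range(4)]
# order a,b,c,d
T=np.array([[278.7,254.4],[292.9,206.6],[244.9,192.8],[230.6,240.6],[271.5,261.5],[210.1,204.6]])
S=np.array([[305.4,284.4],[280.0,255.8-0],[237.7,277.6],[260.4,303.5],[305,301.8],[220.9,275.9]])
def f(p,sep=False):
    w=p[3]
    def X(z): return np.array(posts(w,z)+[pol(66,30+np.degrees(w),32),[0,-87,105]])
    a=(proj(d["top"],b2w(p[:3],X(68)))-T)
    b=(proj(d["scene"],b2w(p[:3],X(55)))-S); b[1]*=0
    if sep: print(a.round(1).tolist(),b.round(1).tolist())
    return np.r_[a.ravel(),b.ravel()]
r=least_squares(f,[480,100,-1.9,0]);print(r.x,np.degrees(r.x[2]));f(r.x,True)
np.save("pose.npy",r.x)
for nm,X in(("knob",[0,-87,105]),("knobup",[0,-149,105]),("pin",[0,-118,48]),("ptr",[87,0,46]),*((("post_"+k),x) for k,x in zip("abcd",posts(r.x[3],78)))): print(nm,b2w(r.x[:3],X).round(1), X)
E
python3 fit.py
```

```text
[ 4.60439717e+02 -3.37027339e+02 -3.44746298e+00  2.42807786e-02] -197.52507904458076
[[0.7, -0.2], [0.5, -0.1], [0.6, 0.1], [0.4, -0.1], [0.9, 0.0], [1.5, 0.3]] [[-0.6, 1.4], [-0.0, 0.0], [-0.6, 1.0], [-0.3, 1.5], [-0.9, 0.5], [-0.4, 0.6]]
knob [[ 486.6 -254.1  105. ]] [0, -87, 105]
knobup [[ 505.3 -194.9  105. ]] [0, -149, 105]
pin [[ 496.  -224.5   48. ]] [0, -118, 48]
ptr [[ 377.5 -310.8   46. ]] [87, 0, 46]
post_a [[ 406.1 -367.    78. ]] [np.float64(42.76331800928663), np.float64(44.89207761773364), 78]
post_b [[ 490.4 -391.3   78. ]] [np.float64(-44.89207761773364), np.float64(42.763318009286635), 78]
post_c [[ 514.7 -307.1   78. ]] [np.float64(-42.763318009286635), np.float64(-44.892077617733634), 78]
post_d [[ 430.5 -282.7   78. ]] [np.float64(44.89207761773367), np.float64(-42.7633180092866), 78]
```

```bash
cat >> h.py <<'E'
from scipy.spatial.transform import Rotation as Ro
def st():
    from rig import sense
    s=sense();q=s["ee_rot"];R=Ro.from_quat([q[1],q[2],q[3],q[0]]);p=np.load("pose.npy")
    M=R.as_matrix();b=(np.array(s["eef_pos"])-[p[0],p[1],0])@Rz(p[2])
    return s,M,b,p
def tell(target=None,yawdeg=None):
    s,M,b,p=st()
    print("t",round(s["time_s"],2),"tcp base",b.round(1),"F",np.round(s["force"],1),"gw",round(s["grip_width"],3),"q",np.round(s["joints"],2))
    B=Rz(p[2]).T@M
    print("tool z heading in base deg",np.degrees(np.arctan2(B[1,2],B[0,2])).round(2),"toolx",np.degrees(np.arctan2(B[1,0],B[0,0])).round(2),"tool y",B[:,1].round(3))
    if target is not None: print("shift tool",(B.T@(np.array(target)-b)).round(1),"for",target)
E
python3 -c "
from h import *
tell([0,-58,180])"; python3 -m handwheel '[{"grip":0}]' 30;  python3 -c "
from h import *
tell([0,-58,180])"
```

```text
t 0.15 tcp base [ 471.  -702.9  230.9] F [ 0.5 -0.7 -0. ] gw 0.997 q [ 0.91  0.31  1.5  -0.    1.33 -0.22]
tool z heading in base deg -97.62 toolx 172.38 tool y [ 0.     0.001 -1.   ]
shift tool [ 552.4   51.3 -576.8] for [0, -58, 180]
t 0.15 tcp base [ 471.  -702.9  230.9] F [ 0.5 -0.7 -0. ] gw 0.997 q [ 0.91  0.31  1.5  -0.    1.33 -0.22]
tool z heading in base deg -97.62 toolx 172.38 tool y [ 0.     0.001 -1.   ]
shift tool [ 552.4   51.3 -576.8] for [0, -58, 180]invalid input
```

```bash
python3 -m handwheel '[{"grip":0,"tx":0,"ty":-25,"tz":0,"wx":0,"wy":-0.067,"wz":0},{"grip":0,"tx":0,"ty":-25,"tz":0,"wx":0,"wy":-0.066,"wz":0},{"grip":0,"tx":0,"ty":-20,"tz":0,"wx":0,"wy":0,"wz":0}]' 30;  python3 -c "
from h import *
tell([0,-55,250])"
```

```text
time_s: 0.4
eef_pos: [223.0, 475.2, 302.7]
ee_rot: [0.699, -0.699, 0.106, -0.107]
force: [0.9, 0.1, 0.4]
grip_width: 0.605
t 0.4 tcp base [ 471.  -703.1  302.7] F [0.9 0.1 0.4] gw 0.605 q [ 0.91  0.27  1.37 -0.    1.5  -0.36]
tool z heading in base deg -89.79 toolx -179.79 tool y [-0. -0. -1.]
shift tool [ 468.6   52.6 -649.8] for [0, -55, 250]
```

```bash
python3 -m handwheel '[{"grip":0,"tx":19.5,"tz":-27},{"grip":0,"tx":19.5,"tz":-27},{"grip":0,"tx":19.5,"tz":-27},{"grip":0,"tx":19.5,"tz":-27},{"grip":0,"tx":19.5,"tz":-27},{"grip":0,"tx":19.5,"tz":-27},{"grip":0,"tx":19.5,"tz":-27},{"grip":0,"tx":19.5,"tz":-27},{"grip":0,"tx":19.5,"tz":-27},{"grip":0,"tx":19.5,"tz":-27}]' && python3 -m handwheel '[{"grip":0,"tx":19.5,"tz":-27},{"grip":0,"tx":19.5,"tz":-27},{"grip":0,"tx":19.5,"tz":-27},{"grip":0,"tx":19.5,"tz":-27},{"grip":0,"tx":19.5,"tz":-27},{"grip":0,"tx":19.5,"tz":-27},{"grip":0,"tx":19.5,"tz":-27},{"grip":0,"tx":19.5,"tz":-27},{"grip":0,"tx":19.5,"tz":-27},{"grip":0,"tx":19.5,"tz":-27}]';  python3 -c "
from h import *
tell([0,-55,250])"
```

```text
t 0.4 tcp base [ 471.  -703.1  302.7] F [0.9 0.1 0.4] gw 0.605 q [ 0.91  0.27  1.37 -0.    1.5  -0.36]
tool z heading in base deg -89.79 toolx -179.79 tool y [-0. -0. -1.]
shift tool [ 468.6   52.6 -649.8] for [0, -55, 250]invalid input
```

```bash
python3 -m handwheel '[{"grip":0,"tx":19.5,"ty":0,"tz":-27,"wx":0,"wy":0,"wz":0},{"grip":0,"tx":19.5,"ty":0,"tz":-27,"wx":0,"wy":0,"wz":0},{"grip":0,"tx":19.5,"ty":0,"tz":-27,"wx":0,"wy":0,"wz":0},{"grip":0,"tx":19.5,"ty":0,"tz":-27,"wx":0,"wy":0,"wz":0},{"grip":0,"tx":19.5,"ty":0,"tz":-27,"wx":0,"wy":0,"wz":0},{"grip":0,"tx":19.5,"ty":0,"tz":-27,"wx":0,"wy":0,"wz":0},{"grip":0,"tx":19.5,"ty":0,"tz":-27,"wx":0,"wy":0,"wz":0},{"grip":0,"tx":19.5,"ty":0,"tz":-27,"wx":0,"wy":0,"wz":0},{"grip":0,"tx":19.5,"ty":0,"tz":-27,"wx":0,"wy":0,"wz":0},{"grip":0,"tx":19.5,"ty":0,"tz":-27,"wx":0,"wy":0,"wz":0}]';  python3 -c "
from h import *
tell([0,-55,250])"
```

```text
time_s: 1.23
eef_pos: [327.7, 157.6, 301.3]
ee_rot: [0.699, -0.699, 0.108, -0.108]
force: [0.8, 0.7, 1.2]
grip_width: -0.001
t 1.23 tcp base [ 275.5 -431.7  301.3] F [0.8 0.7 1.2] gw -0.001 q [ 0.12 -0.11  1.78  0.    1.46 -1.14]
tool z heading in base deg -89.98 toolx -179.98 tool y [-0. -0. -1.]
shift tool [ 275.4   51.3 -376.8] for [0, -55, 250]
```

```bash
python3 -m handwheel '[{"grip":0,"tx":19.5,"ty":0,"tz":-27,"wx":0,"wy":0,"wz":0},{"grip":0,"tx":19.5,"ty":0,"tz":-27,"wx":0,"wy":0,"wz":0},{"grip":0,"tx":19.5,"ty":0,"tz":-27,"wx":0,"wy":0,"wz":0},{"grip":0,"tx":19.5,"ty":0,"tz":-27,"wx":0,"wy":0,"wz":0},{"grip":0,"tx":19.5,"ty":0,"tz":-27,"wx":0,"wy":0,"wz":0},{"grip":0,"tx":19.5,"ty":0,"tz":-27,"wx":0,"wy":0,"wz":0},{"grip":0,"tx":19.5,"ty":0,"tz":-27,"wx":0,"wy":0,"wz":0},{"grip":0,"tx":19.5,"ty":0,"tz":-27,"wx":0,"wy":0,"wz":0},{"grip":0,"tx":19.5,"ty":0,"tz":-27,"wx":0,"wy":0,"wz":0},{"grip":0,"tx":19.5,"ty":0,"tz":-27,"wx":0,"wy":0,"wz":0}]';  python3 -c "
from h import *
tell([0,-52,200])"
```

```text
time_s: 2.07
eef_pos: [432.5, -158.8, 301.1]
ee_rot: [0.699, -0.699, 0.108, -0.108]
force: [0.9, 0.0, 0.3]
grip_width: -0.003
t 2.07 tcp base [  80.3 -161.5  301.1] F [0.9 0.  0.3] gw -0.003 q [-0.61  0.12  1.55  0.    1.47 -1.87]
tool z heading in base deg -90.02 toolx 179.98 tool y [ 0. -0. -1.]
shift tool [  80.4  101.1 -109.5] for [0, -52, 200]
```

```bash
python3 -m handwheel '[{"grip":0,"tx":20,"ty":0,"tz":-27,"wx":0,"wy":0,"wz":0},{"grip":0,"tx":20,"ty":0,"tz":-27,"wx":0,"wy":0,"wz":0},{"grip":0,"tx":20,"ty":0,"tz":-28,"wx":0,"wy":0,"wz":0},{"grip":0,"tx":20,"ty":0,"tz":-27,"wx":0,"wy":0,"wz":0},{"grip":0,"tx":0,"ty":35,"tz":0,"wx":0,"wy":0,"wz":0},{"grip":0,"tx":0,"ty":35,"tz":0,"wx":0,"wy":0,"wz":0},{"grip":0,"tx":0,"ty":31,"tz":0,"wx":0,"wy":0,"wz":0},{"grip":0,"tx":0,"ty":0,"tz":0,"wx":0,"wy":0,"wz":0},{"grip":0,"tx":0,"ty":0,"tz":0,"wx":0,"wy":0,"wz":0}]';  python3 -c "
from h import *
tell([0,-55,98])
from rig import eyes
for n in('top','scene','wrist'):
    c=eyes.capture(n)
    im=c['pixels'][:,:,::-1]
    if n!='wrist': im=cv2.resize(im[140:380,140:460],None,fx=2.4,fy=2.4,interpolation=2)
    cv2.imwrite(f'pics/{n}1.png',im)
"
```

```text
time_s: 2.82
eef_pos: [475.6, -284.9, 200.1]
ee_rot: [0.699, -0.698, 0.108, -0.107]
force: [1.1, -0.2, 0.6]
grip_width: 0.003
t 2.82 tcp base [  1.2 -54.3 200.1] F [ 1.1 -0.2  0.6] gw 0.003 q [-0.75  0.4   1.45 -0.    1.29 -2.02]
tool z heading in base deg -90.0 toolx -180.0 tool y [ 0.002 -0.001 -1.   ]
shift tool [  1.4 102.1   0.6] for [0, -55, 98]
```

View pics/scene1.png

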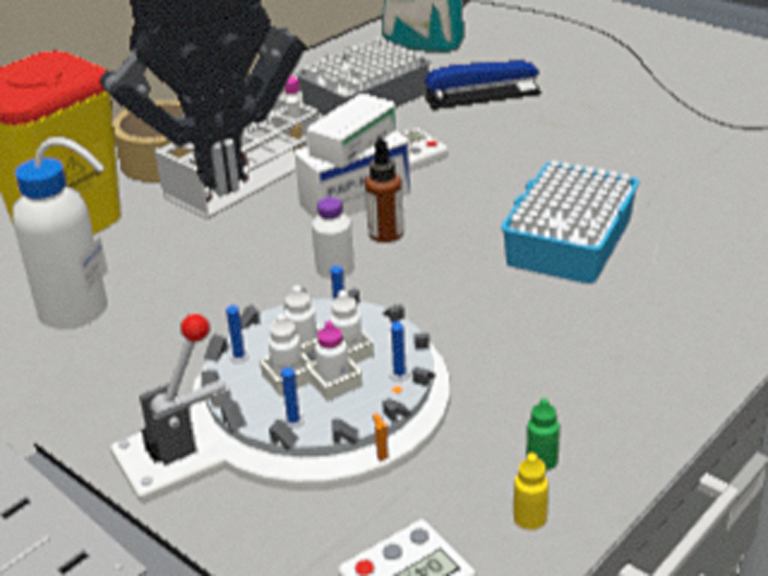

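View pics/wrist1.png

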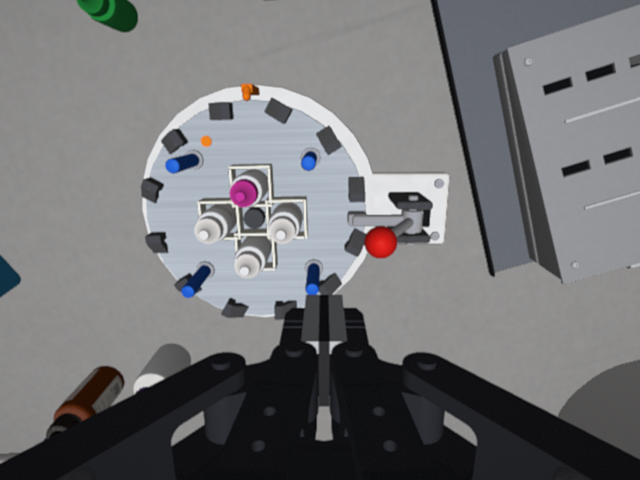

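The scene view shows the closed gripper above and behind the wheel, and the wrist view shows clear space beside the knob. I'm descending on the wheel side of the knob.

```bash
python3 -m handwheel '[{"grip":0,"tx":1,"ty":26,"tz":-2,"wx":0,"wy":0,"wz":0},{"grip":0,"tx":0,"ty":25,"tz":0,"wx":0,"wy":0,"wz":0},{"grip":0,"tx":0,"ty":25,"tz":0,"wx":0,"wy":0,"wz":0},{"grip":0,"tx":0,"ty":15,"tz":0,"wx":0,"wy":0,"wz":0},{"grip":0,"tx":0,"ty":11,"tz":0,"wx":0,"wy":0,"wz":0},{"grip":0,"tx":0,"ty":0,"tz":0,"wx":0,"wy":0,"wz":0}]';  python3 -c "
from h import *
tell([0,-125,98])
from rig import eyes
for n in('top','scene','wrist'):
    c=eyes.capture(n)
    print(n,proj(c,st()[0]['eef_pos']))
    im=c['pixels'][:,:,::-1]
    if n!='wrist': im=cv2.resize(im[140:380,140:460],None,fx=2.4,fy=2.4,interpolation=2)
    cv2.imwrite(f'pics/{n}2.png',im)
"
```

```text
time_s: 3.47
eef_pos: [476.1, -287.2, 97.8]
ee_rot: [0.699, -0.699, 0.108, -0.107]
force: [0.0, -0.0, 0.0]
grip_width: -0.002
t 3.47 tcp base [  0.  -52.2  97.8] F [ 0. -0.  0.] gw -0.002 q [-0.75  0.52  1.57 -0.    1.06 -2.02]
tool z heading in base deg -89.99 toolx -179.99 tool y [ 0.001 -0.    -1.   ]
shift tool [ 0.  -0.2 72.8] for [0, -125, 98]
top [[231.90514418 211.38276183]]
scene [[240.45936259 271.52536109]]
wrist [[325.16879967 318.1459456 ]]
```

View pics/scene2.png

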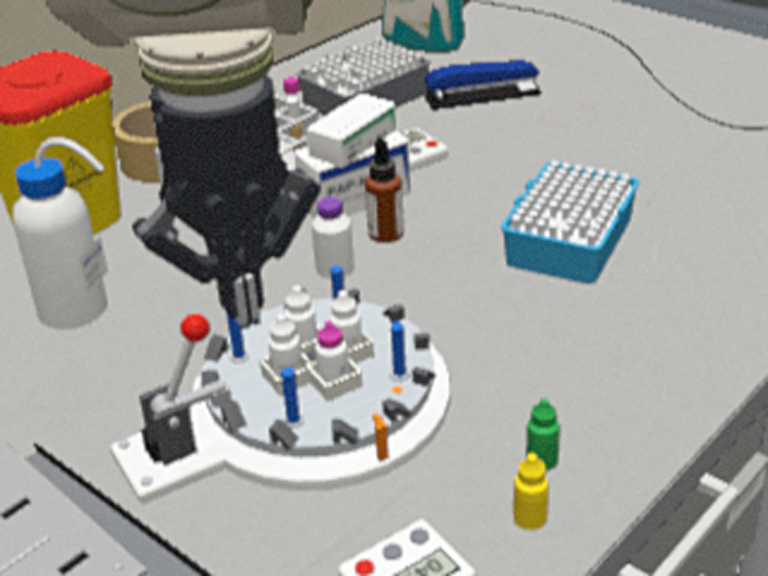

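View pics/wrist2.png

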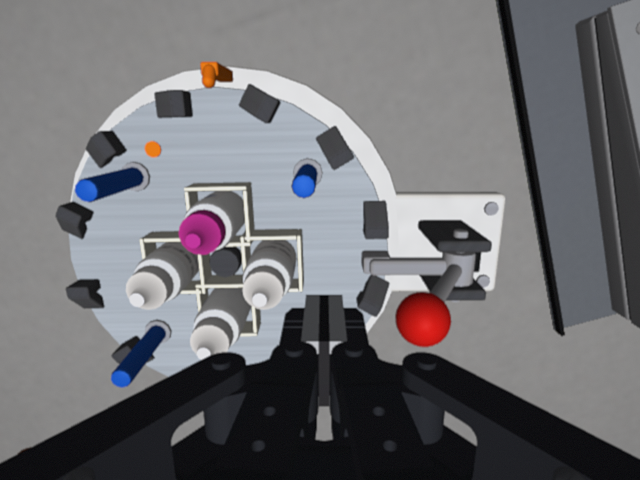

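Tool and knob are aligned: the TCP is at wrist (325,318) and the knob at (423,318). I'm pushing outward.

```bash
python3 -m handwheel '[{"grip":0,"tx":0,"ty":0,"tz":5,"wx":0,"wy":0,"wz":0},{"grip":0,"tx":0,"ty":0,"tz":5,"wx":0,"wy":0,"wz":0},{"grip":0,"tx":0,"ty":0,"tz":5,"wx":0,"wy":0,"wz":0},{"grip":0,"tx":0,"ty":0,"tz":5,"wx":0,"wy":0,"wz":0},{"grip":0,"tx":0,"ty":0,"tz":5,"wx":0,"wy":0,"wz":0},{"grip":0,"tx":0,"ty":0,"tz":5,"wx":0,"wy":0,"wz":0},{"grip":0,"tx":0,"ty":0,"tz":5,"wx":0,"wy":0,"wz":0},{"grip":0,"tx":0,"ty":0,"tz":5,"wx":0,"wy":0,"wz":0},{"grip":0,"tx":0,"ty":0,"tz":5,"wx":0,"wy":0,"wz":0},{"grip":0,"tx":0,"ty":0,"tz":5,"wx":0,"wy":0,"wz":0}]';  python3 -c "
from h import *
tell([0,-125,98])
from rig import eyes
for n in('top','scene','wrist'):
    c=eyes.capture(n)
    im=c['pixels'][:,:,::-1]
    print(n,blobs(c['pixels'],(0,150,90),(4,255,255),(180,165,325,290) if n!='wrist' else (250,150,640,480)), [proj(c,b2w(st()[3][:3],[0,-118+65*np.sin(.496-a),48+65*np.cos(.496-a)])).round(0).tolist() for a in (0,.3,.6,.8,.98)])
    if n!='wrist': im=cv2.resize(im[140:380,140:460],None,fx=2.4,fy=2.4,interpolation=2)
    cv2.imwrite(f'pics/{n}3.png',im)
"
```

```text
time_s: 4.45
eef_pos: [491.4, -239.0, 98.1]
ee_rot: [0.699, -0.699, 0.108, -0.108]
force: [0.4, -0.6, -0.6]
grip_width: 0.005
t 4.45 tcp base [  -0.  -102.8   98.1] F [ 0.4 -0.6 -0.6] gw 0.005 q [-0.67  0.5   1.6   0.    1.05 -1.93]
tool z heading in base deg -89.99 toolx -179.99 tool y [ 0. -0. -1.]
shift tool [-0.   0.2 22.2] for [0, -125, 98]
top [] [[[212.0, 205.0]], [[201.0, 201.0]], [[189.0, 197.0]], [[183.0, 196.0]], [[177.0, 194.0]]]
scene [([236.5, 177.9], [234, 175, 6, 7, 31]), ([319.5, 199.5], [319, 199, 2, 2, 4]), ([196.2, 281.3], [191, 276, 12, 12, 101])] [[[220.0, 276.0]], [[209.0, 277.0]], [[198.0, 281.0]], [[190.0, 285.0]], [[184.0, 290.0]]]
wrist [([401.1, 332.1], [373, 306, 57, 55, 2361])] [[[282.0, 326.0]], [[332.0, 335.0]], [[388.0, 337.0]], [[423.0, 333.0]], [[450.0, 327.0]]]
```

View pics/wrist3.png

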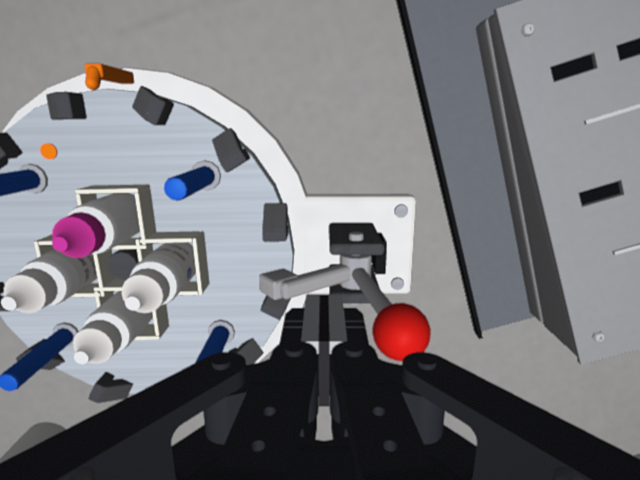

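View pics/scene3.png

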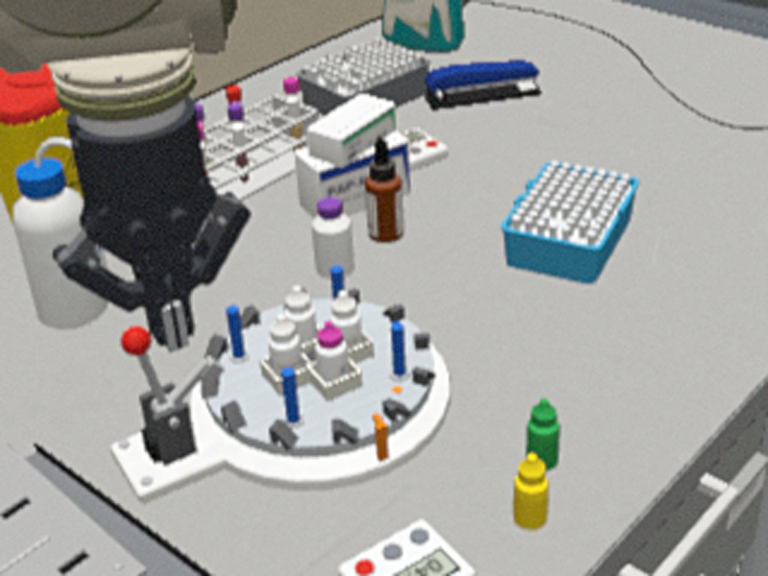

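The pawl is around 0.65, so it's past centre. I'll follow on another 16 mm.

```bash
python3 -m handwheel '[{"grip":0,"tx":0,"ty":0,"tz":4,"wx":0,"wy":0,"wz":0},{"grip":0,"tx":0,"ty":0,"tz":4,"wx":0,"wy":0,"wz":0},{"grip":0,"tx":0,"ty":0,"tz":4,"wx":0,"wy":0,"wz":0},{"grip":0,"tx":0,"ty":0,"tz":4,"wx":0,"wy":0,"wz":0},{"grip":0,"tx":0,"ty":0,"tz":0,"wx":0,"wy":0,"wz":0},{"grip":0,"tx":0,"ty":0,"tz":0,"wx":0,"wy":0,"wz":0},{"grip":0,"tx":0,"ty":0,"tz":-10,"wx":0,"wy":0,"wz":0},{"grip":0,"tx":0,"ty":0,"tz":-15,"wx":0,"wy":0,"wz":0},{"grip":0,"tx":0,"ty":-15,"tz":-15,"wx":0,"wy":0,"wz":0}]';  cat > look.py <<'E'
import sys
from h import *
from rig import eyes
k=sys.argv[1]
p=st()[3]
for n in('top','scene','wrist'):
    c=eyes.capture(n); im=c['pixels'][:,:,::-1]
    if n=='scene': print('red',[b for b in blobs(c['pixels'],(0,150,90),(4,255,255),(150,240,325,320))],'pawl 0,.3,.98:',[proj(c,b2w(p[:3],[0,-118+65*np.sin(.496-a),48+65*np.cos(.496-a)])).round(1).tolist() for a in (0,.3,.98)])
    for w in (0,-.524):
        if n!='wrist':
            print(n,'w',w,'dot',proj(c,b2w(p[:3],pol(66,30+np.degrees(w),32))).round(1).tolist(),'posts abcd',proj(c,b2w(p[:3],[pol(62,45+90*i+np.degrees(w),68 if n=='top' else 55) for i in range(4)])).round(1).tolist())
    if n!='wrist':
        print(n,'blue',[b[0] for b in blobs(c['pixels'],(105,130,50),(125,255,255),(180,165,325,290) if n=='top' else (185,240,335,350))])
        print(n,'org',[b[0] for b in blobs(c['pixels'],(8,150,120),(18,255,255),(180,165,325,290) if n=='top' else (185,240,335,350))])
        im=cv2.resize(im[140:380,140:460],None,fx=2.4,fy=2.4,interpolation=2)
    cv2.imwrite(f'pics/{n}{k}.png',im)
tell()
E
python3 look.py 4
```

```text
time_s: 5.35
eef_pos: [482.7, -262.8, 111.3]
ee_rot: [0.7, -0.698, 0.109, -0.106]
force: [-0.8, -0.5, -0.6]
grip_width: 0.001
top w 0 dot [[271.5, 261.8]] posts abcd [[278.6, 254.6], [293.8, 207.2], [246.2, 192.5], [230.6, 239.7]]
top w -0.524 dot [[252.5, 261.0]] posts abcd [[260.6, 258.7], [297.8, 224.9], [264.1, 188.6], [226.8, 221.9]]
top blue [[245.2, 193.3], [292.9, 207.0], [230.6, 240.7], [278.7, 254.4]]
top org [[271.5, 261.5], [247.2, 273.6]]
red [([184.5, 289.4], [179, 284, 12, 12, 101])] pawl 0,.3,.98: [[[220.5, 276.4]], [[209.2, 277.1]], [[184.0, 289.6]]]
scene w 0 dot [[303.7, 302.9]] posts abcd [[304.6, 286.3], [280.5, 261.9], [237.4, 278.1], [259.2, 304.9]]
scene w -0.524 dot [[289.6, 312.9]] posts abcd [[295.3, 297.0], [295.4, 266.4], [247.7, 268.4], [243.3, 299.4]]
scene blue [[279.9, 255.8], [237.6, 277.4], [305.4, 284.4], [260.4, 303.4]]
scene org [[305.0, 301.8], [298.4, 321.6]]
t 5.5 tcp base [ -0.4 -76.7 113.9] F [-0.6 -0.3 -0.5] gw -0.0 q [-0.71  0.49  1.57 -0.    1.08 -1.97]
tool z heading in base deg -90.11 toolx 179.89 tool y [-0.002  0.001 -1.   ]
```

View pics/scene4.png

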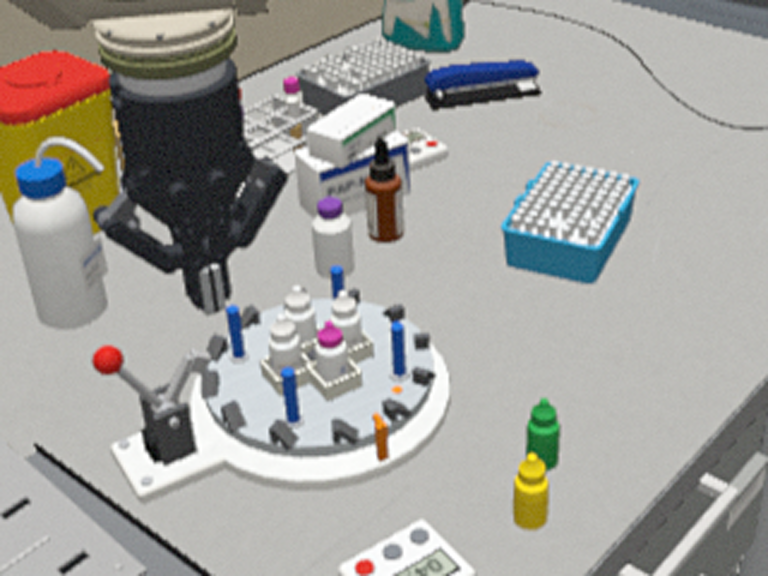

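The pawl is fully up: the knob is at (184.5,289.4) against (184.0,289.6) predicted for 0.98. The wheel hasn't moved. Next I go over to the counter-clockwise side of post_a.

```bash
python3 -m handwheel '[{"grip":0,"tx":0,"ty":-36,"tz":0,"wx":0,"wy":0,"wz":0},{"grip":0,"tx":-9,"ty":0,"tz":-30,"wx":0,"wy":0,"wz":0},{"grip":0,"tx":-9,"ty":0,"tz":-30,"wx":0,"wy":0,"wz":0},{"grip":0,"tx":-9,"ty":0,"tz":-30,"wx":0,"wy":0,"wz":0},{"grip":0,"tx":-9,"ty":0,"tz":-30,"wx":0,"wy":0,"wz":0},{"grip":0,"tx":-9,"ty":0,"tz":-31,"wx":0,"wy":0,"wz":0},{"grip":0,"tx":0,"ty":0,"tz":0,"wx":0,"wy":0,"wz":0},{"grip":0,"tx":0,"ty":0,"tz":0,"wx":0,"wy":0,"wz":0}]';  python3 look.py 5; python3 -c "
from h import *
tell([46,74,58])"
```

```text
time_s: 6.17
eef_pos: [395.0, -393.3, 148.6]
ee_rot: [0.699, -0.698, 0.109, -0.108]
force: [0.4, -0.1, -0.5]
grip_width: 0.001
top w 0 dot [[271.5, 261.8]] posts abcd [[278.6, 254.6], [293.8, 207.2], [246.2, 192.5], [230.6, 239.7]]
top w -0.524 dot [[252.5, 261.0]] posts abcd [[260.6, 258.7], [297.8, 224.9], [264.1, 188.6], [226.8, 221.9]]
top blue [[244.1, 190.8], [230.6, 240.6]]
top org [[247.2, 273.6]]
red [([184.4, 289.4], [179, 284, 12, 12, 104])] pawl 0,.3,.98: [[[220.5, 276.4]], [[209.2, 277.1]], [[184.0, 289.6]]]
scene w 0 dot [[303.7, 302.9]] posts abcd [[304.6, 286.3], [280.5, 261.9], [237.4, 278.1], [259.2, 304.9]]
scene w -0.524 dot [[289.6, 312.9]] posts abcd [[295.3, 297.0], [295.4, 266.4], [247.7, 268.4], [243.3, 299.4]]
scene blue [[280.0, 255.8], [237.7, 277.4], [305.4, 284.2], [260.4, 303.4]]
scene org [[305.0, 301.8], [298.4, 321.6]]
t 6.32 tcp base [ 44.6  71.6 149. ] F [0.3 0.  0.4] gw -0.002 q [-0.99  0.46  1.51  0.    1.17 -2.26]
tool z heading in base deg -89.92 toolx -179.92 tool y [ 0.    -0.001 -1.   ]
t 6.32 tcp base [ 44.6  71.6 149. ] F [0.3 0.  0.4] gw -0.002 q [-0.99  0.46  1.51  0.    1.17 -2.26]
tool z heading in base deg -89.92 toolx -179.92 tool y [ 0.    -0.001 -1.   ]
shift tool [-1.3 91.  -2.5] for [46, 74, 58]
```

View pics/wrist5.png

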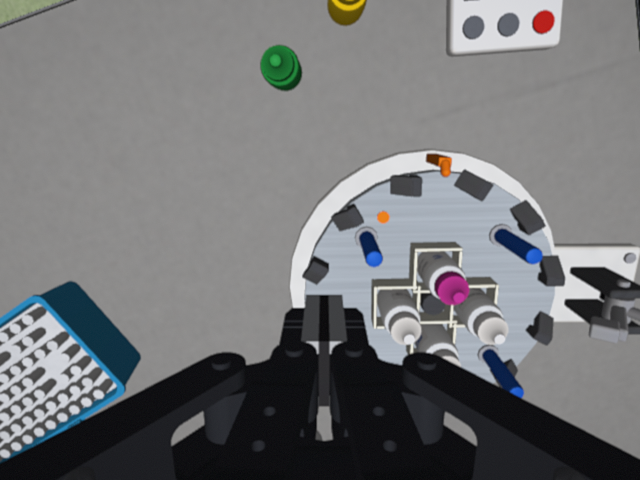

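```bash
python3 -m handwheel '[{"grip":0,"tx":-2,"ty":25,"tz":-4,"wx":0,"wy":0,"wz":0},{"grip":0,"tx":0,"ty":25,"tz":0,"wx":0,"wy":0,"wz":0},{"grip":0,"tx":0,"ty":22,"tz":0,"wx":0,"wy":0,"wz":0},{"grip":0,"tx":0,"ty":13,"tz":0,"wx":0,"wy":0,"wz":0},{"grip":0,"tx":0,"ty":6,"tz":0,"wx":0,"wy":0,"wz":0},{"grip":0,"tx":0,"ty":0,"tz":0,"wx":0,"wy":0,"wz":0}]';  python3 look.py 6
```

```text
time_s: 6.82
eef_pos: [392.9, -394.9, 57.2]
ee_rot: [0.7, -0.698, 0.108, -0.107]
force: [-0.2, -0.5, 0.2]
grip_width: 0.002
top w 0 dot [[271.5, 261.8]] posts abcd [[278.6, 254.6], [293.8, 207.2], [246.2, 192.5], [230.6, 239.7]]
top w -0.524 dot [[252.5, 261.0]] posts abcd [[260.6, 258.7], [297.8, 224.9], [264.1, 188.6], [226.8, 221.9]]
top blue [[245.1, 193.0]]
top org []
red [([184.4, 289.3], [179, 284, 12, 12, 102])] pawl 0,.3,.98: [[[220.5, 276.4]], [[209.2, 277.1]], [[184.0, 289.6]]]
scene w 0 dot [[303.7, 302.9]] posts abcd [[304.6, 286.3], [280.5, 261.9], [237.4, 278.1], [259.2, 304.9]]
scene w -0.524 dot [[289.6, 312.9]] posts abcd [[295.3, 297.0], [295.4, 266.4], [247.7, 268.4], [243.3, 299.4]]
scene blue [[280.0, 255.8], [237.6, 277.5], [305.4, 284.2], [260.4, 303.4]]
scene org [[305.0, 301.8], [298.4, 321.6]]
t 6.97 tcp base [46.3 76.8 59.4] F [-0.3  0.6  0.1] gw -0.001 q [-1.    0.57  1.59  0.    0.97 -2.26]
tool z heading in base deg -89.96 toolx -179.96 tool y [-0.001  0.001 -1.   ]
```

View pics/wrist6.png

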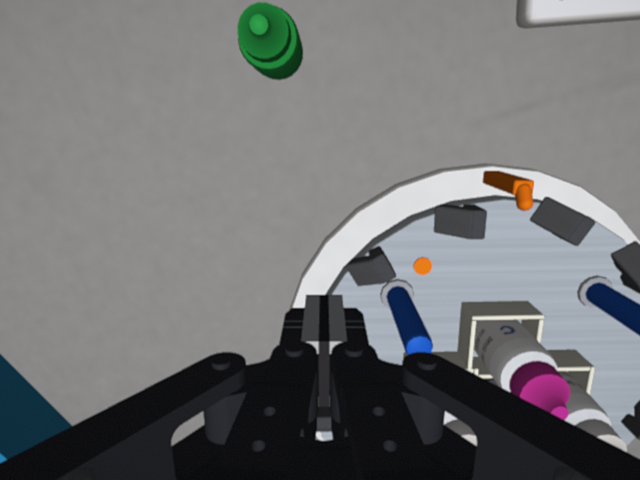

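View pics/scene6.png

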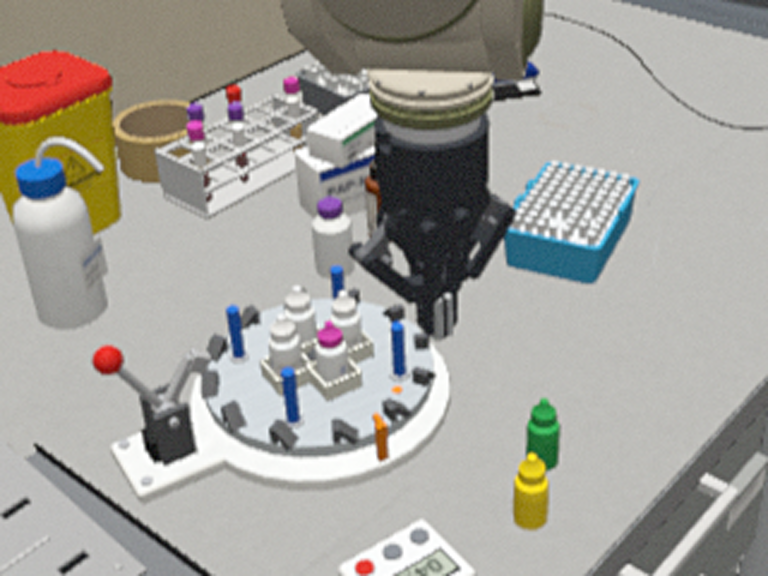

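The wrist view shows the tip beside post_a and clear of the teeth and vials. I'm pushing partway now, then I'll measure.

```bash
python3 -m handwheel '[{"grip":0,"tx":0,"ty":1,"tz":5,"wx":0,"wy":0,"wz":0},{"grip":0,"tx":0,"ty":0,"tz":5,"wx":0,"wy":0,"wz":0},{"grip":0,"tx":0,"ty":0,"tz":5,"wx":0,"wy":0,"wz":0},{"grip":0,"tx":-1,"ty":0,"tz":4,"wx":0,"wy":0,"wz":0},{"grip":0,"tx":-2,"ty":0,"tz":4,"wx":0,"wy":0,"wz":0},{"grip":0,"tx":-2,"ty":0,"tz":4,"wx":0,"wy":0,"wz":0},{"grip":0,"tx":-2,"ty":0,"tz":4,"wx":0,"wy":0,"wz":0},{"grip":0,"tx":-2,"ty":0,"tz":4,"wx":0,"wy":0,"wz":0},{"grip":0,"tx":0,"ty":0,"tz":0,"wx":0,"wy":0,"wz":0}]';  python3 look.py 7
```

```text
time_s: 7.72
eef_pos: [394.6, -359.2, 57.5]
ee_rot: [0.699, -0.699, 0.108, -0.108]
force: [-0.3, -0.9, -0.6]
grip_width: 0.002
top w 0 dot [[271.5, 261.8]] posts abcd [[278.6, 254.6], [293.8, 207.2], [246.2, 192.5], [230.6, 239.7]]
top w -0.524 dot [[252.5, 261.0]] posts abcd [[260.6, 258.7], [297.8, 224.9], [264.1, 188.6], [226.8, 221.9]]
top blue [[259.1, 187.0], [297.2, 221.1]]
top org [[246.5, 275.0]]
red [([184.4, 289.5], [179, 284, 12, 12, 105])] pawl 0,.3,.98: [[[220.5, 276.4]], [[209.2, 277.1]], [[184.0, 289.6]]]
scene w 0 dot [[303.7, 302.9]] posts abcd [[304.6, 286.3], [280.5, 261.9], [237.4, 278.1], [259.2, 304.9]]
scene w -0.524 dot [[289.6, 312.9]] posts abcd [[295.3, 297.0], [295.4, 266.4], [247.7, 268.4], [243.3, 299.4]]
scene blue [[292.8, 259.6], [245.4, 269.2], [298.9, 293.1], [246.6, 300.1]]
scene org [[297.9, 320.3]]
t 7.87 tcp base [55.6 41.6 57.4] F [-0.4 -0.9  0.3] gw -0.001 q [-0.96  0.53  1.67  0.    0.94 -2.22]
tool z heading in base deg -89.99 toolx -179.99 tool y [-0. -0. -1.]
```

View pics/wrist7.png

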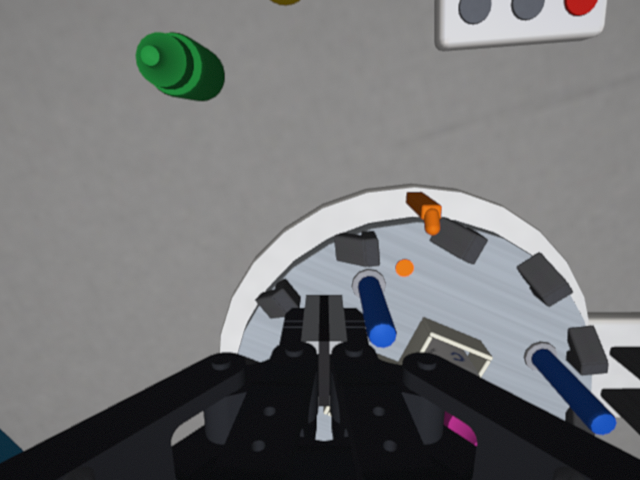

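View pics/scene7.png

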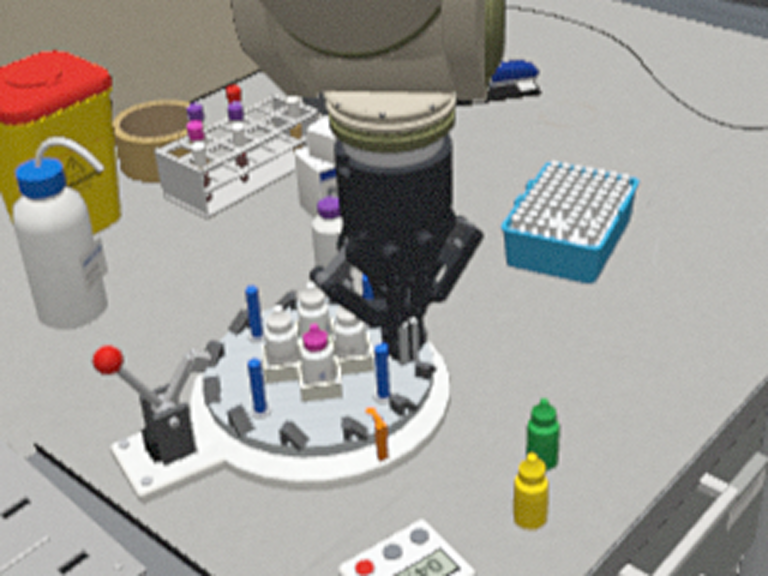

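```bash
cat > wheel.py <<'E'
# wheel angle change from start, per visible post, vs first picture; blobs matched
import pickle
from h import *
from rig import eyes
from scipy.optimize import minimize_scalar
p=np.load("pose.npy");d0=pickle.load(open("c0.pkl","rb"));w0=p[3]
box={"top":(180,165,325,290),"scene":(185,240,335,350)};zz={"top":68,"scene":55}
def B(c,n): return [b[0] for b in blobs(c["pixels"],(105,130,50),(125,255,255),box[n],12)]
def P(c,n,w): return proj(c,b2w(p[:3],[pol(62,45+90*i+np.degrees(w),zz[n]) for i in range(4)]))
for n in box:
    c=eyes.capture(n);b0=np.array(B(d0[n],n));b1=B(c,n)
    q0=P(c,n,w0);off=np.array([b0[np.argmin(np.linalg.norm(b0-q,axis=1))]-q for q in q0])
    for i in range(4):
        best=min(((minimize_scalar(lambda w:np.sum((P(c,n,w)[i]+off[i]-b)**2),bounds=(-.8,.2),method="bounded")) for b in b1),key=lambda r:r.fun)
        if best.fun<9: print(n,"abcd"[i],"w",round(best.x,3),"change",round(best.x-w0,3),"resid px",round(best.fun**.5,1))
    o=[b[0] for b in blobs(c["pixels"],(8,150,120),(18,255,255),box[n],3)]
    print(n,"orange",o,"dot pred -.524:",proj(c,b2w(p[:3],pol(66,0,32))).round(1).tolist(),"ptr",proj(c,b2w(p[:3],[87,0,46])).round(1).tolist())
E
python3 wheel.py
```

```text
top b w -0.419 change -0.443 resid px 0.1
top c w -0.401 change -0.426 resid px 1.6
top orange [[246.4, 274.6]] dot pred -.524: [[252.5, 261.0]] ptr [[248.1, 271.6]]
scene a w -0.396 change -0.42 resid px 0.2
scene b w -0.423 change -0.447 resid px 0.4
scene c w -0.409 change -0.434 resid px 0.1
scene d w -0.395 change -0.419 resid px 0.5
scene orange [[297.9, 320.3]] dot pred -.524: [[289.6, 312.9]] ptr [[295.4, 313.6]]
```

```bash
python3 -m handwheel '[{"grip":0,"tx":-1,"ty":0,"tz":3,"wx":0,"wy":0,"wz":0},{"grip":0,"tx":-1,"ty":0,"tz":3,"wx":0,"wy":0,"wz":0},{"grip":0,"tx":0,"ty":0,"tz":0,"wx":0,"wy":0,"wz":0},{"grip":0,"tx":0,"ty":0,"tz":-10,"wx":0,"wy":0,"wz":0},{"grip":0,"tx":0,"ty":0,"tz":-15,"wx":0,"wy":0,"wz":0},{"grip":0,"tx":0,"ty":-30,"tz":0,"wx":0,"wy":0,"wz":0},{"grip":0,"tx":0,"ty":-35,"tz":0,"wx":0,"wy":0,"wz":0},{"grip":0,"tx":0,"ty":-35,"tz":0,"wx":0,"wy":0,"wz":0},{"grip":0,"tx":0,"ty":0,"tz":-40,"wx":0,"wy":0,"wz":0},{"grip":0,"tx":0,"ty":0,"tz":-40,"wx":0,"wy":0,"wz":0}]';  python3 look.py 8|grep -v ' w '; python3 wheel.py
```

```text
time_s: 8.8
eef_pos: [362.9, -456.1, 160.2]
ee_rot: [-0.697, 0.7, -0.106, 0.108]
force: [0.1, -0.1, -0.5]
grip_width: -0.002
top blue [[262.9, 188.1], [225.7, 222.4]]
top org []
red [([184.4, 289.2], [179, 284, 12, 12, 100])] pawl 0,.3,.98: [[[220.5, 276.4]], [[209.2, 277.1]], [[184.0, 289.6]]]
scene blue [[295.7, 264.5], [247.4, 267.2], [296.3, 295.6], [244.2, 298.5]]
scene org [[290.8, 312.4], [298.4, 321.6]]
t 8.95 tcp base [ 58.7 144.2 157. ] F [-0.3 -0.3 -0.1] gw -0.002 q [-1.1   0.5   1.42 -0.    1.22 -2.36]
tool z heading in base deg -90.21 toolx 179.79 tool y [-0.  0. -1.]
top c w -0.511 change -0.535 resid px 0.2
top d w -0.507 change -0.532 resid px 0.5
top orange [] dot pred -.524: [[252.5, 261.0]] ptr [[248.1, 271.6]]
scene a w -0.508 change -0.533 resid px 0.1
scene c w -0.505 change -0.529 resid px 0.8
scene d w -0.495 change -0.519 resid px 0.2
scene orange [[290.8, 312.4], [298.3, 321.5]] dot pred -.524: [[289.6, 312.9]] ptr [[295.4, 313.6]]
```

View pics/top8.png

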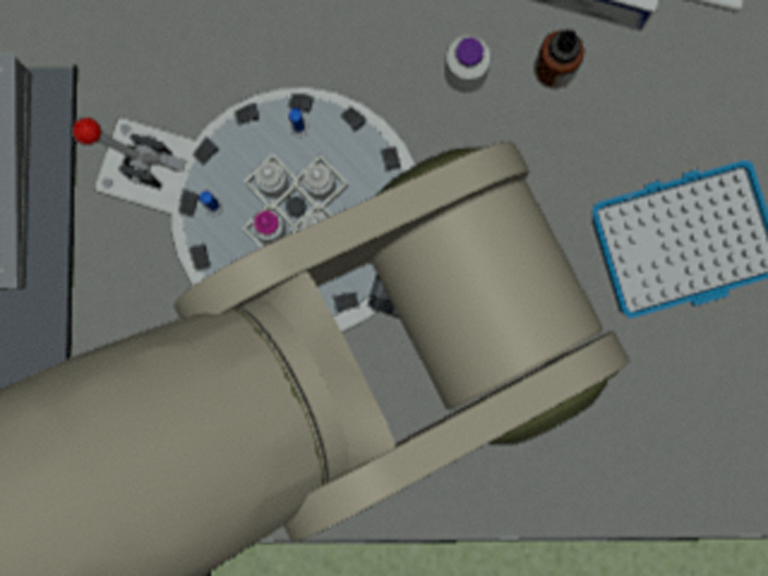

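View pics/scene8.png

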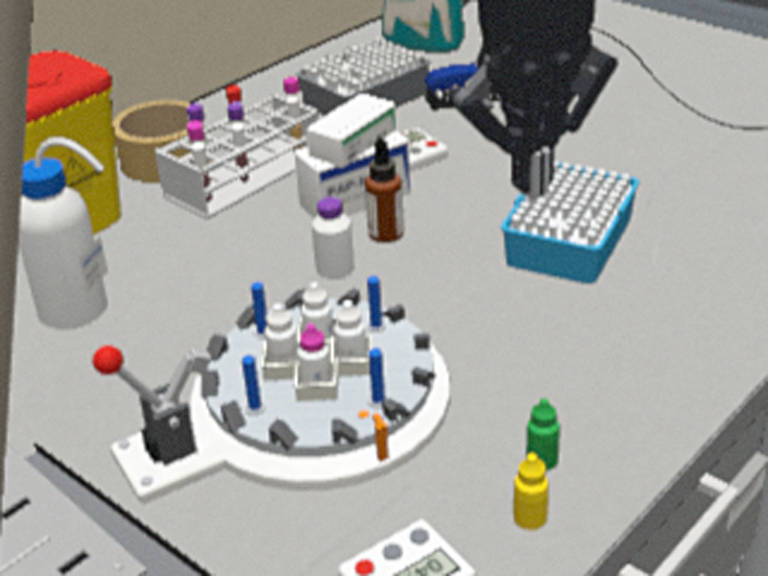

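View pics/wrist8.png

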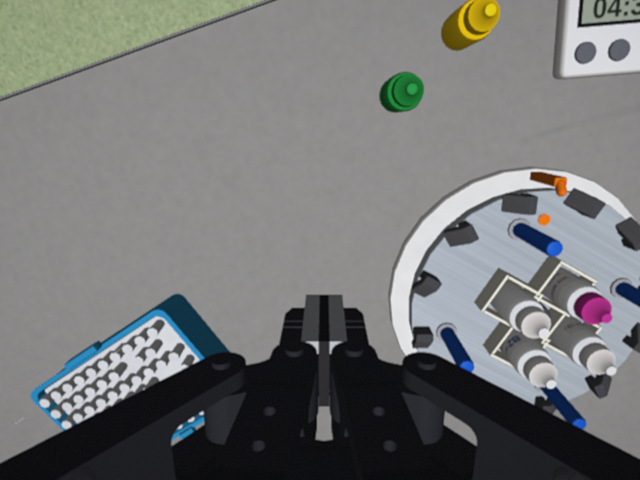

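The wheel reads about -0.51, and the dot stands at the pointer. Before approaching the outer side of the knob I'll check the height of the instrument next to it, using top (150,262) ↔ scene (200,383).

```bash
python3 - <<'E'
import pickle
from h import *
d=pickle.load(open("c0.pkl","rb"))
for a,b in(((150,262),(200,383)),((168,322),(272,413)),((150,161),(131,321)),((170,168),(157,327))):
    P=[np.array(d[n]["mtx"])@np.c_[d[n]["R"],d[n]["t"]] for n in("top","scene")]
    X=cv2.triangulatePoints(P[0],P[1],np.float64(a).reshape(2,1),np.float64(b).reshape(2,1));X=(X[:3]/X[3]).ravel()
    p=np.load("pose.npy");print(X.round(0),"base",((X-[p[0],p[1],0])@Rz(p[2])).round(0))
E
python3 -c "
from h import *
tell([0,-185,180])"
```

```text
[ 399. -131.   25.] base [ 121. -177.   25.]
[ 290. -165.   14.] base [ 215. -113.   14.]
[ 579. -132.   43.] base [ -51. -231.   43.]
[ 571. -163.   12.] base [ -53. -199.   12.]
t 9.05 tcp base [ 58.3 141.5 156.9] F [-0.3  0.5  0.3] gw -0.0 q [-1.1   0.5   1.43  0.    1.22 -2.36]
tool z heading in base deg -90.05 toolx 179.95 tool y [ 0.    -0.001 -1.   ]
shift tool [ 58.  -22.9 326.6] for [0, -185, 180]
```

```bash
python3 -m handwheel '[{"grip":0,"tx":0,"ty":-25,"tz":20,"wx":0,"wy":0,"wz":0},{"grip":0,"tx":6.5,"ty":0,"tz":34,"wx":0,"wy":0,"wz":0},{"grip":0,"tx":6.5,"ty":0,"tz":34,"wx":0,"wy":0,"wz":0},{"grip":0,"tx":6.5,"ty":0,"tz":34,"wx":0,"wy":0,"wz":0},{"grip":0,"tx":6.5,"ty":0,"tz":34,"wx":0,"wy":0,"wz":0},{"grip":0,"tx":6.5,"ty":0,"tz":34,"wx":0,"wy":0,"wz":0},{"grip":0,"tx":6.5,"ty":0,"tz":34,"wx":0,"wy":0,"wz":0},{"grip":0,"tx":6.5,"ty":0,"tz":34,"wx":0,"wy":0,"wz":0},{"grip":0,"tx":6.5,"ty":0,"tz":34,"wx":0,"wy":0,"wz":0},{"grip":0,"tx":6,"ty":0,"tz":34,"wx":0,"wy":0,"wz":0}]';  python3 look.py 9|grep -v ' w '; python3 -c "
from h import *
tell([0,-187,98])"
```

```text
time_s: 9.88
eef_pos: [516.8, -158.1, 182.5]
ee_rot: [0.699, -0.699, 0.107, -0.107]
force: [-0.9, -0.4, -0.4]
grip_width: 0.003
top blue [[263.2, 188.9], [226.4, 222.8], [297.2, 224.6], [260.7, 258.9]]
top org [[252.2, 261.0], [247.2, 273.6]]
red [([184.6, 289.3], [179, 284, 12, 12, 103])] pawl 0,.3,.98: [[[220.5, 276.4]], [[209.2, 277.1]], [[184.0, 289.6]]]
scene blue [[295.7, 264.5], [247.4, 267.2], [296.3, 295.5], [244.2, 298.4]]
scene org [[290.8, 312.4], [298.3, 321.5]]
t 10.03 tcp base [ 1.000e-01 -1.877e+02  1.823e+02] F [-1.2 -0.3 -0.4] gw 0.003 q [-0.51  0.39  1.52  0.    1.23 -1.78]
tool z heading in base deg -89.73 toolx -179.73 tool y [ 0. -0. -1.]
t 10.03 tcp base [ 1.000e-01 -1.877e+02  1.823e+02] F [-1.2 -0.3 -0.4] gw 0.003 q [-0.51  0.39  1.52  0.    1.23 -1.78]
tool z heading in base deg -89.73 toolx -179.73 tool y [ 0. -0. -1.]
shift tool [ 0.1 84.3 -0.7] for [0, -187, 98]
```

View pics/wrist9.png

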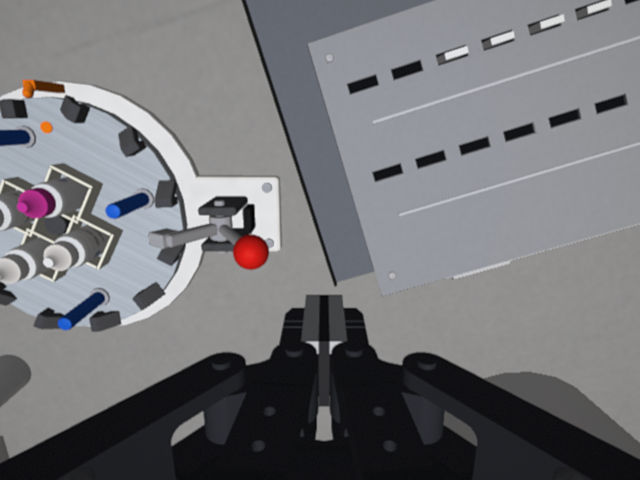

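The dot is at top (252.2,261.0), exactly where -0.524 rad predicts. I'm descending outside the knob and tipping it back.

```bash
python3 -m handwheel '[{"grip":0,"tx":0,"ty":26,"tz":0,"wx":0,"wy":0,"wz":0},{"grip":0,"tx":0,"ty":26,"tz":0,"wx":0,"wy":0,"wz":0},{"grip":0,"tx":0,"ty":20,"tz":0,"wx":0,"wy":0,"wz":0},{"grip":0,"tx":0,"ty":12,"tz":0,"wx":0,"wy":0,"wz":0},{"grip":0,"tx":0,"ty":0,"tz":0,"wx":0,"wy":0,"wz":0},{"grip":0,"tx":0,"ty":0,"tz":-5,"wx":0,"wy":0,"wz":0},{"grip":0,"tx":0,"ty":0,"tz":-5,"wx":0,"wy":0,"wz":0},{"grip":0,"tx":0,"ty":0,"tz":-5,"wx":0,"wy":0,"wz":0},{"grip":0,"tx":0,"ty":0,"tz":-5,"wx":0,"wy":0,"wz":0}]' && python3 -m handwheel '[{"grip":0,"tx":0,"ty":0,"tz":-4,"wx":0,"wy":0,"wz":0},{"grip":0,"tx":0,"ty":0,"tz":-4,"wx":0,"wy":0,"wz":0},{"grip":0,"tx":0,"ty":0,"tz":-4,"wx":0,"wy":0,"wz":0},{"grip":0,"tx":0,"ty":0,"tz":-4,"wx":0,"wy":0,"wz":0},{"grip":0,"tx":0,"ty":0,"tz":-4,"wx":0,"wy":0,"wz":0},{"grip":0,"tx":0,"ty":0,"tz":-4,"wx":0,"wy":0,"wz":0},{"grip":0,"tx":0,"ty":0,"tz":-4,"wx":0,"wy":0,"wz":0},{"grip":0,"tx":0,"ty":0,"tz":-4,"wx":0,"wy":0,"wz":0},{"grip":0,"tx":0,"ty":0,"tz":0,"wx":0,"wy":0,"wz":0}]'; python3 look.py 10|grep -v ' w '
```

```text
time_s: 10.78
eef_pos: [511.4, -179.4, 101.1]
ee_rot: [0.699, -0.698, 0.106, -0.109]
force: [2.3, 2.7, 4.5]
grip_width: -0.001
time_s: 11.53
eef_pos: [500.4, -210.8, 98.3]
ee_rot: [-0.699, 0.699, -0.108, 0.108]
force: [-0.7, 0.3, 0.2]
grip_width: 0.006
top blue [[263.1, 188.8], [226.2, 222.7], [297.2, 224.6], [260.7, 258.9]]
top org [[252.2, 261.0], [247.2, 273.6]]
red [([219.3, 275.9], [214, 271, 11, 11, 94])] pawl 0,.3,.98: [[[220.5, 276.4]], [[209.2, 277.1]], [[184.0, 289.6]]]
scene blue [[295.7, 264.5], [247.5, 267.3], [296.3, 295.4], [244.2, 298.6]]
scene org [[290.8, 312.4], [298.3, 321.5]]
t 11.68 tcp base [-1.000e-01 -1.332e+02  9.830e+01] F [ 0.4 -0.3  0.1] gw 0.002 q [-0.61  0.49  1.61  0.    1.04 -1.88]
tool z heading in base deg -90.0 toolx -180.0 tool y [ 0. -0. -1.]
```

View pics/scene10.png

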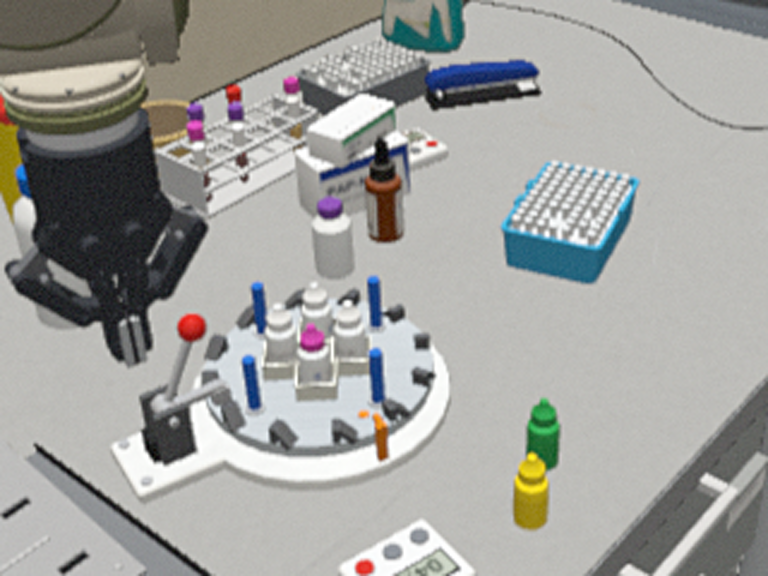

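View pics/wrist10.png

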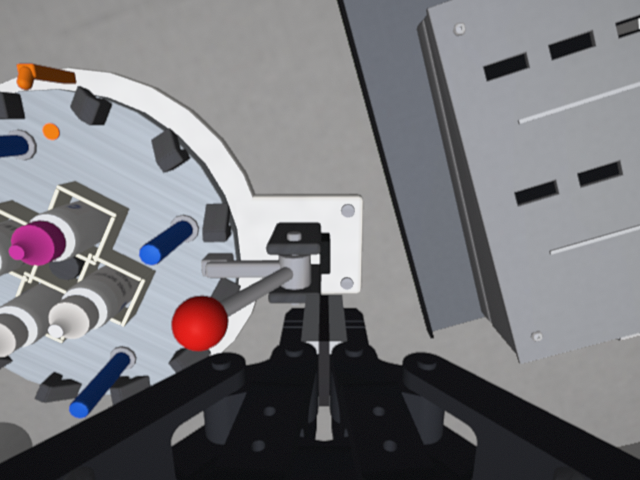

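The knob is at (219.3,275.9), against (220.9,275.9) at the start. That leaves it about 0.04 rad short of home, so I'll press it inward gently.

```bash
python3 -m handwheel '[{"grip":0,"tx":0,"ty":0,"tz":-5,"wx":0,"wy":0,"wz":0},{"grip":0,"tx":0,"ty":0,"tz":-5,"wx":0,"wy":0,"wz":0},{"grip":0,"tx":0,"ty":0,"tz":-5,"wx":0,"wy":0,"wz":0},{"grip":0,"tx":0,"ty":0,"tz":-3,"wx":0,"wy":0,"wz":0},{"grip":0,"tx":0,"ty":0,"tz":-2,"wx":0,"wy":0,"wz":0},{"grip":0,"tx":0,"ty":0,"tz":0,"wx":0,"wy":0,"wz":0}]' ; python3 look.py 11|grep -v ' w '
```

```text
time_s: 12.18
eef_pos: [494.4, -229.6, 98.3]
ee_rot: [-0.699, 0.699, -0.108, 0.108]
force: [-0.1, 0.5, 0.3]
grip_width: -0.001
top blue [[263.2, 188.8], [226.3, 222.8], [297.2, 224.6], [260.7, 258.9]]
top org [[252.2, 261.0], [247.1, 273.5]]
red [([220.7, 276.0], [215, 271, 12, 11, 95])] pawl 0,.3,.98: [[[220.5, 276.4]], [[209.2, 277.1]], [[184.0, 289.6]]]
scene blue [[295.7, 264.5], [247.4, 267.4], [296.4, 295.3], [244.2, 298.6]]
scene org [[290.8, 312.4], [298.3, 321.5]]
t 12.33 tcp base [-1.000e-01 -1.132e+02  9.830e+01] F [-0.2  0.3 -0.4] gw -0.001 q [-0.65  0.5   1.6   0.    1.04 -1.91]
tool z heading in base deg -89.99 toolx -179.99 tool y [ 0. -0. -1.]
```

View pics/wrist11.png

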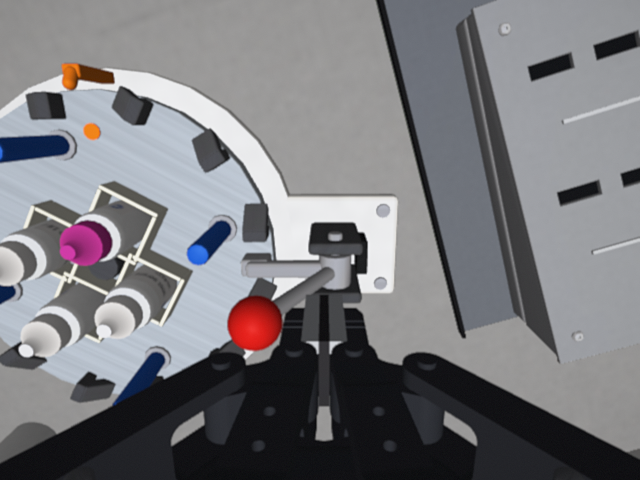

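```bash
python3 -m handwheel '[{"grip":0,"tx":0,"ty":0,"tz":-2,"wx":0,"wy":0,"wz":0},{"grip":0,"tx":0,"ty":0,"tz":-2,"wx":0,"wy":0,"wz":0},{"grip":0,"tx":0,"ty":0,"tz":-1,"wx":0,"wy":0,"wz":0},{"grip":0,"tx":0,"ty":0,"tz":0,"wx":0,"wy":0,"wz":0}]' ; python3 look.py 12|grep -v ' w '
```

```text
time_s: 12.67
eef_pos: [493.5, -232.4, 98.1]
ee_rot: [0.7, -0.698, 0.108, -0.108]
force: [5.1, 10.4, -0.4]
grip_width: -0.004
top blue [[263.2, 189.0], [226.4, 222.9], [297.2, 224.6], [260.6, 258.8]]
top org [[252.2, 261.0], [247.2, 273.6]]
red [([221.1, 275.8], [216, 271, 11, 11, 88])] pawl 0,.3,.98: [[[220.5, 276.4]], [[209.2, 277.1]], [[184.0, 289.6]]]
scene blue [[295.7, 264.5], [247.4, 267.3], [296.3, 295.3], [244.2, 298.6]]
scene org [[290.8, 312.4], [298.3, 321.5]]
t 12.82 tcp base [   0.  -109.8   98.1] F [4.7 8.5 0.1] gw -0.002 q [-0.66  0.5   1.6   0.    1.04 -1.92]
tool z heading in base deg -89.99 toolx -179.99 tool y [ 0.    -0.003 -1.   ]
```

The force is now about 10 N with the knob at (221.1,275.8), so it's against its stop. I'm backing off and doing the final checks.

```bash
python3 -m handwheel '[{"grip":0,"tx":0,"ty":0,"tz":5,"wx":0,"wy":0,"wz":0},{"grip":0,"tx":0,"ty":0,"tz":15,"wx":0,"wy":0,"wz":0},{"grip":0,"tx":0,"ty":0,"tz":20,"wx":0,"wy":0,"wz":0},{"grip":0,"tx":0,"ty":0,"tz":20,"wx":0,"wy":0,"wz":0},{"grip":0,"tx":0,"ty":-30,"tz":20,"wx":0,"wy":0,"wz":0},{"grip":0,"tx":0,"ty":-30,"tz":0,"wx":0,"wy":0,"wz":0},{"grip":0,"tx":0,"ty":-20,"tz":0,"wx":0,"wy":0,"wz":0},{"grip":0,"tx":0,"ty":0,"tz":0,"wx":0,"wy":0,"wz":0},{"grip":0,"tx":0,"ty":0,"tz":0,"wx":0,"wy":0,"wz":0},{"grip":0,"tx":0,"ty":0,"tz":0,"wx":0,"wy":0,"wz":0}]' ; python3 look.py 13|grep -v ' w '; python3 wheel.py; python3 - <<'E'
import cv2
from rig import eyes
for n,(u0,v0,u1,v1) in(("top",(180,165,325,290)),("scene",(185,240,335,350))):
    im=eyes.capture(n)["pixels"]
    cv2.imwrite(f"pics/zf_{n}.png",cv2.resize(im[v0:v1,u0:u1,::-1],None,fx=4.7,fy=4.7,interpolation=2))
E
```

```text
time_s: 13.65
eef_pos: [516.7, -157.6, 177.4]
ee_rot: [0.699, -0.699, 0.108, -0.107]
force: [-0.0, 0.7, -0.7]
grip_width: 0.001
top blue [[263.2, 189.0], [226.4, 222.9], [297.2, 224.7], [260.7, 258.9]]
top org [[252.2, 261.0], [247.2, 273.6]]
red [([220.9, 275.9], [216, 271, 11, 11, 92])] pawl 0,.3,.98: [[[220.5, 276.4]], [[209.2, 277.1]], [[184.0, 289.6]]]
scene blue [[295.7, 264.5], [247.5, 267.2], [296.3, 295.3], [244.2, 298.4]]
scene org [[290.8, 312.4], [298.4, 321.6]]
t 13.8 tcp base [   0.4 -188.1  177.2] F [-0.3 -0.1  0. ] gw 0.003 q [-0.51  0.39  1.53 -0.    1.22 -1.78]
tool z heading in base deg -90.01 toolx 179.99 tool y [ 0.002 -0.    -1.   ]
top a w -0.503 change -0.527 resid px 0.1
top b w -0.519 change -0.543 resid px 0.2
top c w -0.512 change -0.536 resid px 0.3
top d w -0.497 change -0.521 resid px 0.0
top orange [[252.2, 261.0], [247.2, 273.6]] dot pred -.524: [[252.5, 261.0]] ptr [[248.1, 271.6]]
scene a w -0.512 change -0.536 resid px 0.1
scene c w -0.505 change -0.529 resid px 0.8
scene d w -0.497 change -0.521 resid px 0.1
scene orange [[290.8, 312.4], [298.3, 321.5]] dot pred -.524: [[289.6, 312.9]] ptr [[295.4, 313.6]]
```

View pics/zf_top.png

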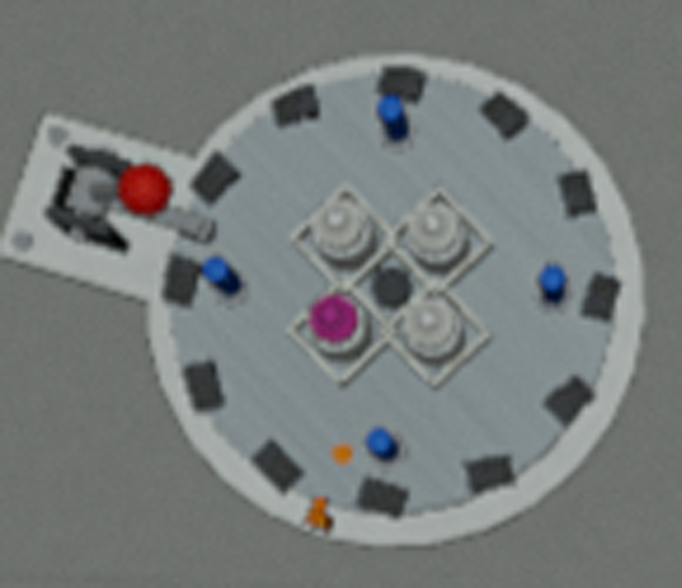

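View pics/zf_scene.png

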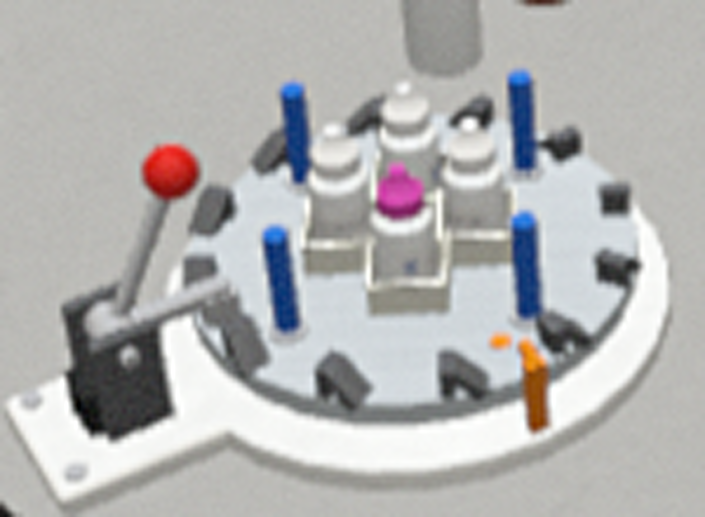

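The zooms show the pawl down between teeth at its starting knob position, the dot in line with the pointer, and all four vials upright. I'm handing in.

```bash
python3 -c "
from rig import ctrl
print(ctrl.finish_job())"
```

```text
the job is handed in; nothing more can be done
None
```

The job is done and handed in at about 14 s of the 58 s allowed. With the closed fingertips I tipped the pawl up and out, pushed the wheel back one notch by post_a, and tipped the pawl down again.

**Lifting the pawl:** it went over centre and stayed up. The knob matched the position predicted for 0.98 rad to within 1 px.

**Turning the wheel:** it now stands 0.52 to 0.54 rad back from the start. The orange dot is within about 1 px of where -0.524 rad predicts, in line with the pointer.

**Locking the pawl:** when I first checked, the knob read about 0.04 rad short of home. I pressed it lightly, with about 10 N at the end, until it reached its stop. After I backed off, it sat at its starting pixel, (220.9, 275.9).

**Other items:** all four vials are upright in their pockets and the wheel did not move when the pawl dropped. I saw no bystanders disturbed, though I checked those only by eye. The gripper was clear of everything at hand-in.

**Disagreement in the checks:** the individual posts give wheel angles that differ by about 0.02 rad, and the base fit leaves about 1 px of error. Both are well inside the 0.085 rad tolerance.

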